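# Fit the axle of a pipe-roller stand

## Task

Draw the axle out of the holster pipe by its bare end and lay it down in the notches of the V-rest, then take it again by its knob and thread it through the near ear, the roller and the far ear of the roller stand until the knob sits fully home against the ear. Feel for the height of the holes, as the ears may be clamped a little higher or lower than given. Let go of the axle, keep the roller in its cradle, and leave the other things on the bench where they are.

Things in the scene. Friction and masses are not known exactly. Their poses are not given: they have to be found in the camera images.
- axle_mid (a point): middle of the loose axle (140 g), on its centre line: a round steel bar, diameter 16 mm, 140 mm long, its last 6 mm tapering to 9 mm, with a round black knob (diameter 30, length 45 mm) on the other end; 185 mm in all. x runs along it from knob to tip: shoulder (knob's inner face) at x = -47.5 mm, tip at +92.5. It starts level, the knob inside the holster pipe and the bare end sticking out
- axle_knob (a point): centre of the axle's knob (70 mm from the axle's middle), where it can be gripped from above once it is out of the pipe; same axes
- axle_tip (a point): centre of the end face of the axle's bare, tapered tip; same axes
- holster_axis (a point): on the axle's centre line as it lies in the holster, at the mouth of the holster pipe, 85 mm above the table; x points level out of the mouth. The pipe (fixed): grey-green, 70 mm long, outside 68, bore 60 mm, its axis level, 15 mm above this point. The knob's shoulder starts 3 to 13 mm inside the mouth: drawing the axle 65 mm frees it
- holster: the holster (fixed), origin on the table under the pipe's mouth, same axes: pipe on a wooden block, and 75 mm in front of the mouth a 14 mm thick wooden V post in which the bar lies; its arms rise 5 mm above the bar's centre line and spread 14 mm to each side. The bar sticks out 50 to 60 mm beyond the post
- rest_axis (a point): on the centre line of an axle lying in the V-rest, 55 mm above the table, half-way between its notches; x along the axle. The rest (fixed): board 100 x 60 mm, two upright V-notched boards, 14 mm thick, at x = -35 and +35 mm, their arms ending 7 mm above the bar's centre line, 18 mm to each side. With the axle's middle at this point, the knob and 50 mm of the bare end overhang
- stand_axis (a point): nominal hole centre line of the roller stand, 100 mm above the table, half-way between the ears; x runs level along the holes, from the near ear (on the rest's side) to the far ear. The stand is fixed; base plate 150 x 110 mm. Its two ears are clamped together anywhere from 7 mm below to 7 mm above nominal, which is not reported: the holes are that much below or above this point
- stand: the roller stand; origin on the table under stand_axis, same axes. The two upright steel ears are 15 mm thick and 60 mm wide, outer faces at x = -55 and +55 mm, each with an 18 mm hole, chamfered 2 mm on its -x side, in line with the other. The ears' flat top edges are 26 mm above the hole centres, whatever their height
- roller_mid (a point): centre of the roller: a loose grey-green pipe piece 70 mm long, outside 56, bore 38 mm, lying between the ears in the stand's fixed cradle, its centre line within 3 mm of the nominal height (not the ears'); its wide bore clears the bar at every height of the ears
- offcut_a: bystander: pipe piece standing upright, 48 mm across, 90 mm tall; origin at its foot
- offcut_b: bystander: pipe piece standing upright, 48 mm across, 75 mm tall; origin at its foot
- offcut_c: bystander: pipe piece standing upright, 56 mm across, 110 mm tall; origin at its foot
- tape: bystander: cardboard ring lying flat, 100 mm across, 24 mm high; origin under its centre
- wrench: bystander: wrench lying flat; origin under its middle
- jar: bystander: white closed jar, 68 mm across, 100 mm tall; origin at its foot
- woodblock: bystander: wooden block 90 x 45 x 35 mm; origin under its centre
Things that resemble listed ones, but are neither listed nor needed, are in the scene too. There is more than one size of the part that bears axle_mid; the job needs the smaller. Leave any blue look-alike of the stand alone.

How it is judged:
By the outcome, as a careful person would: the job done as asked, in the order asked, and still so for the second after the job is handed in, with the robot touching nothing.
It also fails if it takes over 67 s, if anything falls off the work surface, if the arm or the gripper's body presses on something with over 40 N, if the wrist force passes 120 N, or if a joint passes its speed limit or range.

## Robot

A 6-joint arm with a two-finger parallel gripper is mounted at the origin on the work surface. World frame = base frame: x ahead of the robot, y to its left, z up, the work surface at z = 0. Lengths are in m, angles in rad, forces in N, time in s.
With the tool pointing down it reaches from about 0.3 to 0.875 m from the base axis. Payload 6.4 kg.
Tool frame: the origin (TCP) lies at the very end of the fingers, on their centre line; the grasp point (between the pads) lies 19 mm behind it; z points along the fingers, y is the line along which they close (so a half turn about z gives the same grasp; the last joint's range is limited). The gripper opens to 85 mm and grips with 20 to 120 N. Pads are 22 mm wide; open, the fingers measure 114 mm over their backs; the gripper's body (76 mm by 85 mm) begins 54 mm behind the grasp point. The pads swing forward as they close: fully open they stand 13 mm farther back than shut.
Start: joints at [-1.508, 0.181, 1.607, -0, 1.354, -0.206], TCP at [0.153, -0.554, 0.231] pointing down, gripper open.
Joint ranges: [-2.99, 2.99], [-0.89, 2.07], [0.3, 2.58], [-1.14, 4.28], [0, 2.63], [-3.12, 3.12]. Speed limits (rad/s): [2.57, 2.57, 3.01, 3.14, 3.14, 3.14].

## Interface

Orientations are given as a unit quaternion [x, y, z, w].
In Python, from station import robot, viewer, workorder, spotter gives the robot as it stands.
- The arm moves only by the tool arm_command, never from a script. Its arguments are lists of equal length, an entry for each row: "delta_pos": the shift along the tool's x, y, z in m, a list of three; "turn": the turn about the tool's z in rad. In form: {"delta_pos": [[x, y, z], ...], "turn": [turn, ...]}. A call has 1 to 10 rows; each row shifts and turns the commanded pose from where the row before left it, along the tool's axes as they then stand; what a row does not reach is not made up. A row lasts 1/8 s, in which the tool goes at most 62.5 mm and 10.7 degrees, less where a joint would pass 70% of its speed; a pose out of reach is approached as far as the arm can. A call with a gripper value outside its range is refused whole. "grip" is the opening, from -1 (shut) to 1 (fully open), set as the call begins (left out, the last holds). The fingers move at their own pace and stop on an object; "newtons" is the grip in N (left out, the last holds). Time passes only in rows, so rows that do not move let the fingers close. It gives the time, the measured TCP pose, the force, the opening and the grip force at its end, in the units of the state.
- robot.read_state(): the state, without advancing time (a new reading comes with each control period).
- viewer.capture(name): name is "scene" or "top" or "wrist"; returns the picture (384x512x3 uint8, blue, green, red); there is no depth.
- viewer.get_calibration(name): a dict with "fx", "fy", "cx", "cy" (pixels), "T" (4x4, takes a point from camera to world coordinates). Camera axes: x right, y up, looking along -z (the intrinsics and any distortion apply to the point x, -y, -z); pixel columns grow to the right and rows downward; lengths in m; the calibration is good to about 2 mm. A picture is of the moment at which its call begins: read the wrist's pose just before it. get_calibration takes no time and is no camera call; for the wrist camera it gives the pose at the moment of the call.
- workorder.finish_job(): hands the job in; it is judged then, once.
Trained networks look in the newest picture that a camera, given by its name, has taken for a name from the list of things; names that differ only in an ending like _2 or _b are one class to them, and where a whole thing is asked for, a point or a joint stands for the part that bears it (a point fixed in the world has none). Each returns a list of dicts, best first, with "confidence" (0 to 1); they miss things now and then, are a little off and sometimes report something else, mostly with a low value. They report only what shows in the picture. A call takes as long as a camera call. They do not tell look-alikes from the thing itself.
- spotter.boxes_of(thing, camera): "location" ([column, row] as shares, 0 to 1, of the picture: columns of its width, rows of its height, amid what is visible of it).
- spotter.silhouettes(thing, camera): "pixels" (384x512 bool, what is visible of it) and "location" ([column, row] as shares, 0 to 1, of the picture: columns of its width, rows of its height, amid what is visible of it).
The state is a dict: "t": time; "joint_pos": joint angles; "joint_velocities": joint speeds; "joint_torque": joint torques, N m; "eef_pos": TCP position; "eef_rot": TCP orientation; "wrist_force": force on the tool from outside, world axes, zero at the start; "torque": the same for the moment, N m; "opening": finger opening in m; "finger_force": force on a finger pad.
Only numpy, scipy, OpenCV 4.12 (cv2) and the standard library are available. Lean on these libraries where they do the work, as an engineer would, in place of code of your own. Each camera call takes 0.05 s, during which the arm holds its last target. There are 200 camera calls.

## Working session

There is one attempt and no reset: what is moved stays moved. The work goes in short steps, Python scripts to look and compute and a tool call to move; the robot and the scene stay as the last step left them, time stands still between calls to the robot, and variables do not carry over. Pictures are saved under pics/ and viewed, at most 10 in all, crops included, and the job is handed in when it is done.

Besides the shell and the picture viewer there is one more tool, called after "Emit:" by a JSON object that holds its "fn" and its "kwargs". arm_command: Moves the arm, as the interface text tells. Its arguments: {"type":"object","properties":{"delta_pos":{"type":"array","items":{"type":"array","items":{"type":"number"}}},"turn":{"type":"array","items":{"type":"number"}},"grip":{"type":"number"},"newtons":{"type":"number"}},"required":["delta_pos","turn"]}

```bash
ls; mkdir -p pics
python3 - <<'E'
from station import robot, viewer, workorder, spotter
import cv2,numpy as np
s=robot.read_state(); print(s['t'],s['eef_pos'],s['eef_rot'],s['opening'])
for n in ("scene","top"):
    im=viewer.capture(n); cv2.imwrite(f"pics/{n}0.png",im)
    c=viewer.get_calibration(n); print(n,{k:(np.round(v,4).tolist() if k=='T' else v) for k,v in c.items()})
E
```

```text
pics
0.0 [ 0.15267894 -0.55379992  0.23039806] [ 9.90985120e-01  1.33969201e-01  7.34340845e-05 -8.59786186e-04] 0.085535484607941
scene {'fx': 454.25062279279007, 'fy': 454.25062279279007, 'cx': 262.27579661530575, 'cy': 196.53154746264147, 'T': [[-0.512, -0.6895, 0.5123, 1.1825], [0.8589, -0.4011, 0.3185, 0.4439], [-0.0142, 0.6031, 0.7976, 1.1732], [0.0, 0.0, 0.0, 1.0]]}
top {'fx': 446.7951933141473, 'fy': 446.7951933141473, 'cx': 255.20730912275096, 'cy': 191.03620750494255, 'T': [[-0.0292, 0.9984, -0.048, 0.3849], [-0.9994, -0.0283, 0.0181, 0.024], [0.0168, 0.0485, 0.9987, 1.664], [0.0, 0.0, 0.0, 1.0]]}
```

View pics/scene0.png

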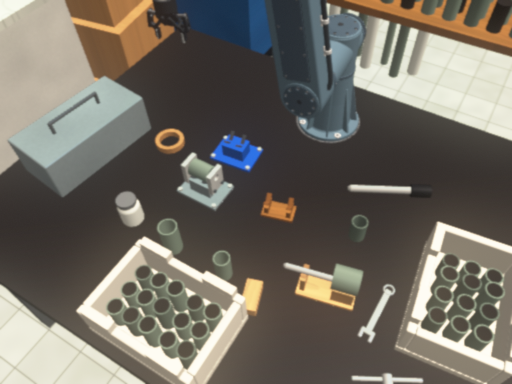

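View pics/top0.png

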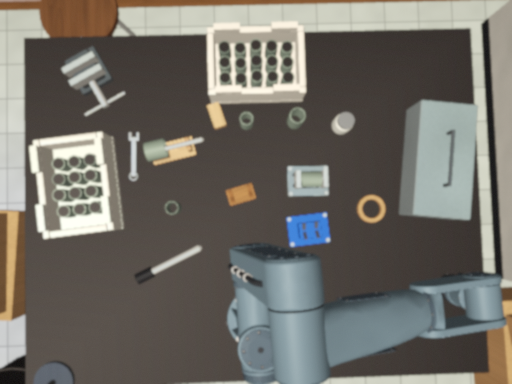

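```bash
cat > h.py <<'E'
from station import robot, viewer, workorder, spotter
import cv2,numpy as np
from scipy.spatial.transform import Rotation as R
def ray(c,u,v,z):
    d=np.array([(u-c['cx'])/c['fx'],-(v-c['cy'])/c['fy'],-1]); T=np.array(c['T'])
    d=T[:3,:3]@d; o=T[:3,3]; return (o+d*(z-o[2])/d[2])
def proj(c,p):
    T=np.array(c['T']); q=T[:3,:3].T@(np.asarray(p)-T[:3,3]); return np.array([c['cx']+c['fx']*q[0]/-q[2], c['cy']-c['fy']*q[1]/-q[2]])
def pose():
    s=robot.read_state(); M=R.from_quat(s['eef_rot']).as_matrix(); return s,np.array(s['eef_pos']),M
def plan(target,ydir=None):
    "delta in the tool frame to world target, and turn aligning tool x with ydir heading (mod pi)"
    s,p,M=pose(); d=M.T@(np.asarray(target)-p); t=0
    if ydir is not None:
        a=M.T@np.array([ydir[0],ydir[1],0]); t=np.arctan2(a[1],a[0]); t=(t+np.pi/2)%np.pi-np.pi/2
    print('t',round(s['t'],2),'p',p.round(4),'delta',d.round(4),'turn(x along dir)',round(t,3),'q6',round(s['joint_pos'][5],2),'F',np.round(s['wrist_force'],1))
E
python3 - <<'E'
from h import *
im=cv2.imread('pics/top0.png')
cv2.imwrite('pics/topc.png',cv2.resize(im[95:255,125:345],None,fx=3.6,fy=3.6,interpolation=cv2.INTER_CUBIC))
viewer.capture('top')
for n in ('axle_mid','holster','rest_axis','stand','roller_mid'):
    for b in spotter.silhouettes(n,'top')[:3]:
        ys,xs=np.nonzero(b['pixels']); pts=np.c_[xs,ys].astype(np.float32)
        print(n,round(b['confidence'],2),np.round(np.array(b['location'])*[512,384],1),cv2.minAreaRect(pts))
E
```

```text
axle_mid 0.62 [159.7 265. ] ((168.30003356933594, 263.60003662109375), (11.180339813232422, 73.34302520751953), 63.43495178222656)
axle_mid 0.57 [241.3 193.6] ((241.0882568359375, 194.8529510498047), (16.24988555908203, 26.92145347595215), 75.96376037597656)
axle_mid 0.48 [184.  145.1] ((184.20755004882812, 144.22640991210938), (6.043863773345947, 39.55983352661133), 74.05460357666016)
holster 0.78 [169.  153.4] ((169.1647186279297, 149.24118041992188), (24.404678344726562, 50.110939025878906), 77.47119140625)
rest_axis 0.64 [239.3 194.1] ((240.8000030517578, 193.90000915527344), (16.127614974975586, 26.879358291625977), 71.56504821777344)
stand 0.78 [304.9 229.2] ((307.4657287597656, 229.42466735839844), (29.62579345703125, 39.88490295410156), 83.9909896850586)
stand 0.64 [360.2 206.8] ((370.5, 209.0), (26.0, 27.0), 90.0)
stand 0.62 [304.1 188.4] ((307.6429748535156, 180.93087768554688), (29.436298370361328, 40.17264938354492), 88.15238952636719)
roller_mid 0.65 [313.4 181.3] ((311.5, 179.0), (16.0, 21.0), 90.0)
```

View pics/topc.png

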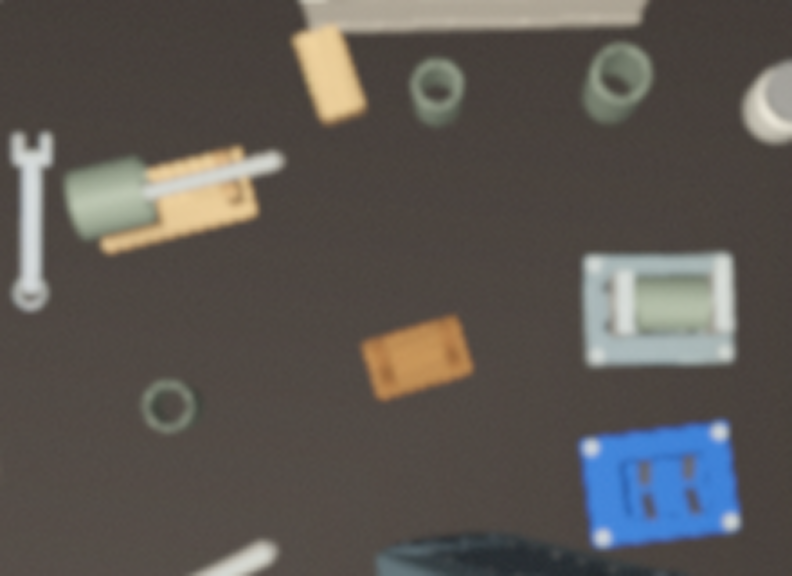

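Run:
```python
from h import *
c=viewer.get_calibration('top')
f=lambda x,y,z: ray(c,x/3.6+125,y/3.6+95,z).round(3)
print('tip',f(282,159,.085),'bar@mouth',f(155,191,.085))
print('rest',[f(*q,.01) for q in ((362,344),(458,317),(473,374),(381,400))])
print('stand bolts',[f(*q,.012) for q in ((595,263),(726,262),(727,352),(597,355))])
print('ears top',[f(*q,.126) for q in ((613,270),(636,270),(613,333),(636,333),(712,255),(734,255),(712,331),(734,333))])
print('roller',f(676,302,.12))
w=viewer.get_calibration('wrist'); s,p,M=pose(); print(w['fx'],w['cx'],w['cy'],'cam in tool',(M.T@(np.array(w['T'])[:3,3]-p)).round(4)); print((M.T@np.array(w['T'])[:3,:3]).round(3))
plan([.42,-.11,.28],[0,-1])
```

```text
tip [0.65  0.174 0.085] bar@mouth [0.622 0.3   0.085]
rest [array([0.469, 0.104, 0.01 ]), array([0.494, 0.004, 0.01 ]), array([ 0.435, -0.01 ,  0.01 ]), array([0.411, 0.086, 0.01 ])]
stand bolts [array([ 0.546, -0.139,  0.012]), array([ 0.543, -0.274,  0.012]), array([ 0.45 , -0.272,  0.012]), array([ 0.451, -0.138,  0.012])]
ears top [array([ 0.528, -0.145,  0.126]), array([ 0.527, -0.167,  0.126]), array([ 0.467, -0.143,  0.126]), array([ 0.467, -0.165,  0.126]), array([ 0.54 , -0.241,  0.126]), array([ 0.539, -0.262,  0.126]), array([ 0.466, -0.238,  0.126]), array([ 0.464, -0.259,  0.126])]
roller [ 0.496 -0.205  0.12 ]
274.99468113722367 253.97308100657312 196.61502309158894 cam in tool [ 0.0693 -0.001  -0.1433]
[[-0.001  0.96   0.279]
 [ 1.     0.001  0.   ]
 [-0.     0.279 -0.96 ]]
t 0.4 p [ 0.1527 -0.5543  0.2311] delta [ 0.3757 -0.3573 -0.0487] turn(x along dir) -1.302 q6 -0.21 F [-0.  -0.2 -0.4]
```

```bash
cat >> h.py <<'E'
def rows(target,yaw=None,n=10):
    "straight-line rows for arm_command to a world target and tool-x heading"
    s,p,M=pose(); target=np.asarray(target,float); y0=np.arctan2(M[1,0],M[0,0])
    dy=0 if yaw is None else (yaw-y0+np.pi)%(2*np.pi)-np.pi
    D=(target-p)/n; out=[]
    for i in range(n):
        y=y0+dy*i/n; x=np.array([np.cos(y),np.sin(y)]); v=np.array([np.sin(y),-np.cos(y)])
        out.append([round(float(D[:2]@x),4),round(float(D[:2]@v),4),round(float(-D[2]),4)])
    print('t',round(s['t'],2),'p',p.round(4),'yaw',round(y0,4),'F',np.round(s['wrist_force'],1),'op',round(s['opening'],4))
    print(out,'turn',round(-dy/n,4))
E
python3 - <<'E'
from h import *
rows([.4975,-.27,.25],np.pi/2,10)
E
```

```text
t 0.4 p [ 0.1527 -0.5543  0.2311] yaw 0.2688 F [-0.  -0.2 -0.4] op 0.0854
[[0.0408, -0.0182, -0.0019], [0.0428, -0.0128, -0.0019], [0.0441, -0.0071, -0.0019], [0.0447, -0.0013, -0.0019], [0.0445, 0.0045, -0.0019], [0.0435, 0.0102, -0.0019], [0.0418, 0.0158, -0.0019], [0.0394, 0.0211, -0.0019], [0.0363, 0.026, -0.0019], [0.0327, 0.0305, -0.0019]] turn -0.1302
```

Emit:
{"fn": "arm_command", "kwargs": {"delta_pos": [[0.041,-0.018,-0.002],[0.043,-0.013,-0.002],[0.044,-0.007,-0.002],[0.045,-0.001,-0.002],[0.044,0.005,-0.002],[0.044,0.01,-0.002],[0.042,0.016,-0.002],[0.039,0.021,-0.002],[0.036,0.026,-0.002],[0.033,0.03,-0.002]], "turn": [-0.13,-0.13,-0.13,-0.13,-0.13,-0.13,-0.13,-0.13,-0.13,-0.13], "grip": -1}}

```text
t: 1.65
eef_pos: [0.4994, -0.27, 0.2515]
eef_rot: [0.706, 0.708, -0.0, 0.0]
wrist_force: [0.2, -0.6, -0.3]
opening: 0.0001
finger_force: 0.0
```

Emit:
{"fn": "arm_command", "kwargs": {"delta_pos": [[0,0,0],[0,0,0]], "turn": [0,0]}}

```text
t: 1.9
eef_pos: [0.498, -0.2711, 0.2511]
eef_rot: [0.708, 0.706, -0.0, -0.0]
wrist_force: [-0.4, -0.5, -0.3]
opening: -0.0
finger_force: 0.0
```

Run:
```python
from h import *
rows([.4975,-.155,.15],np.pi/2,6)
c=viewer.get_calibration('wrist'); im=viewer.capture('wrist'); cv2.imwrite('pics/w1.png',im)
import pickle; pickle.dump(c,open('w1.pkl','wb'))
cv2.imwrite('pics/w1b.png',cv2.resize(im,(768,576)))
for x in (-55,-40,40,55):
  for y in (-30,30): print(x,y,proj(c,[.4975+y/1000,-.2055-x/1000,.126]).round())
```

```text
t 1.9 p [ 0.498  -0.2711  0.2511] yaw 1.5683 F [-0.4 -0.5 -0.3] op -0.0
[[0.0193, -0.0001, 0.0168], [0.0193, -0.0001, 0.0168], [0.0193, -0.0001, 0.0168], [0.0193, -0.0001, 0.0168], [0.0193, -0.0001, 0.0168], [0.0193, -0.0001, 0.0168]] turn -0.0004
-55 -30 [221.  59.]
-55 30 [289.  59.]
-40 -30 [222.  77.]
-40 30 [288.  77.]
40 -30 [225. 165.]
40 30 [286. 165.]
55 -30 [225. 180.]
55 30 [285. 180.]
```

View pics/w1b.png

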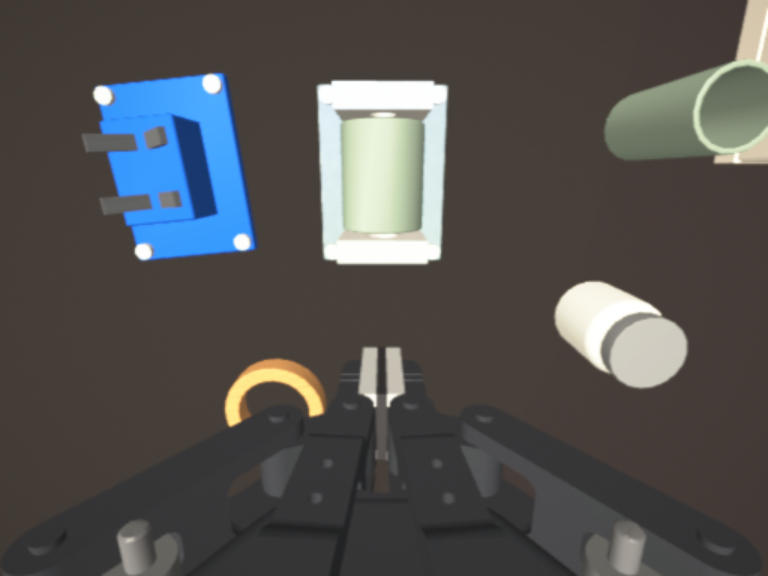

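Run:
```python
from h import *
import pickle; c=pickle.load(open('w1.pkl','rb'))
g=cv2.imread('pics/w1.png').min(axis=2).astype(float)
from scipy.optimize import least_squares
# column edges at mid rows, row edges at mid columns (threshold crossing)
def cross(a,i0,i1,th=205):
    r=[]
    for i in range(i0,i1):
        if (a[i]-th)*(a[i+1]-th)<0: r.append(round(i+(th-a[i])/(a[i+1]-a[i]),2))
    return r
for rr in ((60,66),(165,171)): print(rr,cross(g[rr[0]:rr[1]].mean(0),205,305))
for cc in ((232,243),(268,280)): print(cc,cross(g[:,cc[0]:cc[1]].mean(1),40,190))
for z in (.119,.126,.133): print(z,[proj(c,[.498+y,yy,z]).round(1).tolist() for yy in (-.154,-.2488) for y in (-.03,.03)])
rows([.498,-.149,.138],np.pi/2,8)
```

```text
(60, 66) [np.float64(211.76), np.float64(297.24)]
(165, 171) [np.float64(215.8), np.float64(292.75)]
(232, 243) [np.float64(53.63), np.float64(72.32), np.float64(152.11), np.float64(159.25), np.float64(175.01)]
(268, 280) [np.float64(53.79), np.float64(72.33), np.float64(159.45), np.float64(175.02)]
0.119 [[222.8, 64.9], [288.4, 64.6], [226.1, 167.4], [285.4, 167.2]]
0.126 [[222.0, 63.5], [289.3, 63.2], [225.4, 168.7], [286.2, 168.5]]
0.133 [[221.0, 62.0], [290.3, 61.7], [224.7, 170.0], [287.0, 169.8]]
t 1.95 p [ 0.4977 -0.2715  0.2511] yaw 1.5674 F [-1.  -0.2  0.1] op 0.0
[[0.0153, -0.0, 0.0141], [0.0153, -0.0, 0.0141], [0.0153, 0.0, 0.0141], [0.0153, 0.0, 0.0141], [0.0153, 0.0, 0.0141], [0.0153, 0.0, 0.0141], [0.0153, 0.0, 0.0141], [0.0153, 0.0, 0.0141]] turn -0.0004
```

Emit:
{"fn": "arm_command", "kwargs": {"delta_pos": [[0.0153,0,0.0141],[0.0153,0,0.0141],[0.0153,0,0.0141],[0.0153,0,0.0141],[0.0153,0,0.0141],[0.0153,0,0.0141],[0.0153,0,0.0141],[0.0153,0,0.0141],[0,0,0]], "turn": [0,0,0,0,0,0,0,0,0]}}

```text
t: 3.08
eef_pos: [0.4976, -0.1469, 0.137]
eef_rot: [0.707, 0.707, -0.0, -0.001]
wrist_force: [0.4, 0.2, 1.0]
opening: 0.0003
finger_force: 0.0
```

Emit:
{"fn": "arm_command", "kwargs": {"delta_pos": [[0,0,0.003],[0,0,0.003],[0,0,0.001],[0,0,0.001],[0,0,0]], "turn": [0,0,0,0,0]}}

```text
t: 3.7
eef_pos: [0.4986, -0.1488, 0.1305]
eef_rot: [0.708, 0.706, 0.0, 0.0]
wrist_force: [-0.8, -0.3, -0.3]
opening: 0.0001
finger_force: 0.0
```

Emit:
{"fn": "arm_command", "kwargs": {"delta_pos": [[0,0,0.001],[0,0,0.001],[0,0,0.001],[0,0,0]], "turn": [0,0,0,0]}}

```text
t: 4.2
eef_pos: [0.4985, -0.1486, 0.1274]
eef_rot: [0.708, 0.706, -0.0, -0.0]
wrist_force: [0.3, -0.3, -0.2]
opening: 0.0002
finger_force: 0.0
```

Emit:
{"fn": "arm_command", "kwargs": {"delta_pos": [[0,0,0.001],[0,0,0.001],[0,0,0]], "turn": [0,0,0]}}

```text
t: 4.58
eef_pos: [0.4985, -0.1486, 0.1254]
eef_rot: [0.708, 0.706, -0.0, -0.0]
wrist_force: [-0.1, 0.1, 0.8]
opening: -0.0002
finger_force: 0.0
```

Emit:
{"fn": "arm_command", "kwargs": {"delta_pos": [[0,0,0.001],[0,0,0]], "turn": [0,0]}}

```text
t: 4.82
eef_pos: [0.4985, -0.1486, 0.1244]
eef_rot: [0.708, 0.706, -0.0, -0.0]
wrist_force: [-0.3, 0.3, 0.2]
opening: 0.0002
finger_force: 0.0
```

Emit:
{"fn": "arm_command", "kwargs": {"delta_pos": [[0,0,0.001],[0,0,0]], "turn": [0,0]}}

```text
t: 5.08
eef_pos: [0.4985, -0.1486, 0.1234]
eef_rot: [0.708, 0.706, -0.0, -0.0]
wrist_force: [0.3, -0.5, 0.1]
opening: 0.0002
finger_force: 0.0
```

Emit:
{"fn": "arm_command", "kwargs": {"delta_pos": [[0,0,0.001],[0,0,0]], "turn": [0,0]}}

```text
t: 5.32
eef_pos: [0.4986, -0.1486, 0.1233]
eef_rot: [0.708, 0.706, -0.0, 0.0]
wrist_force: [-3.0, 1.9, 6.3]
opening: 0.0001
finger_force: 3.5
```

Emit:
{"fn": "arm_command", "kwargs": {"delta_pos": [[0,0,-0.04],[0,0,-0.04]], "turn": [0,0]}}

```text
t: 5.58
eef_pos: [0.4981, -0.1484, 0.203]
eef_rot: [0.708, 0.706, -0.0, -0.001]
wrist_force: [0.4, -0.3, 0.0]
opening: 0.0004
finger_force: 0.0
```

Run:
```python
from h import *
rows([.663,.115,.205],1.79,8)
```

```text
t 5.58 p [ 0.4981 -0.1484  0.203 ] yaw 1.5688 F [ 0.4 -0.3  0. ] op 0.0004
[[0.033, 0.0205, -0.0002], [0.0324, 0.0214, -0.0002], [0.0318, 0.0223, -0.0002], [0.0311, 0.0232, -0.0002], [0.0305, 0.0241, -0.0002], [0.0298, 0.0249, -0.0002], [0.0291, 0.0257, -0.0002], [0.0284, 0.0265, -0.0002]] turn -0.0277
```

Emit:
{"fn": "arm_command", "kwargs": {"delta_pos": [[0.033,0.0205,0],[0.0325,0.0215,0],[0.032,0.0225,0],[0.031,0.023,0],[0.0305,0.024,0],[0.03,0.025,0],[0.029,0.0255,0],[0.0285,0.0265,0],[0,0,0],[0,0,0]], "turn": [-0.028,-0.028,-0.028,-0.028,-0.028,-0.028,-0.028,-0.028,0,0], "grip": 0}}

```text
t: 6.82
eef_pos: [0.6624, 0.115, 0.202]
eef_rot: [0.624, 0.781, -0.001, -0.0]
wrist_force: [-0.2, -1.1, -0.4]
opening: 0.0428
finger_force: 0.0
```

Run:
```python
from h import *
s,p,M=pose(); print(s['t'],p,s['opening'])
c=viewer.get_calibration('wrist'); im=viewer.capture('wrist'); cv2.imwrite('pics/w2.png',im)
import pickle; pickle.dump(c,open('w2.pkl','wb'))
cv2.imwrite('pics/w2b.png',cv2.resize(im,(768,576)))
print(proj(c,[.65,.174,.085]),proj(c,[.622,.3,.085]))
```

```text
6.825 [0.66242791 0.11496612 0.20198619] 0.042832595438415506
[256.76624797 129.72198023] [257.61331919 -38.3213746 ]
```

View pics/w2b.png

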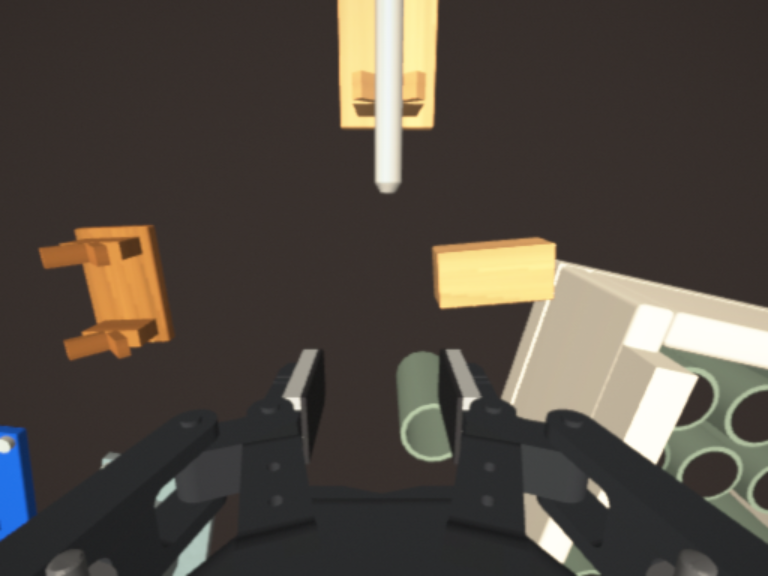

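Run:
```python
from h import *
import pickle; c=pickle.load(open('w2.pkl','rb'))
f=lambda x,y,z: ray(c,x/1.5,y/1.5,z)
t=f(387.5,190,.083); b=f(389,20,.085); d=(t-b)[:2]; d/=np.linalg.norm(d)
print('tip',t,'bar',b,'dir',d,'yaw',np.arctan2(-d[1],-d[0]))
print('post top outer',f(388,100,.09))
print('rest board',[f(*q,.012).round(3) for q in ((77,228),(153,225),(171,338))])
g=t[:2]-d*.030; print(g)
rows([*g,.12],np.arctan2(-d[1],-d[0]),4)
```

```text
tip [0.65083877 0.17691552 0.083     ] bar [0.63131721 0.26561118 0.085     ] dir [ 0.2149512  -0.97662479] yaw 1.7874381863956206
post top outer [0.639917   0.22538622 0.09      ]
rest board [array([0.415, 0.091, 0.012]), array([0.475, 0.107, 0.012]), array([0.497, 0.012, 0.012])]
[0.64439023 0.20621426]
t 6.88 p [0.6624 0.1145 0.2022] yaw 1.7921 F [ 0.1  0.1 -0.2] op 0.0425
[[0.0233, 0.0006, 0.0205], [0.0233, 0.0006, 0.0205], [0.0234, 0.0006, 0.0205], [0.0234, 0.0006, 0.0205]] turn 0.0012
```

Emit:
{"fn": "arm_command", "kwargs": {"delta_pos": [[0.0225,0.0005,0.02],[0.0225,0.0005,0.02],[0.0225,0.0005,0.02],[0.0225,0.0005,0.02],[0,0,0.02],[0,0,0.02],[0,0,0.018],[0,0,0]], "turn": [0.001,0.001,0.001,0.001,0,0,0,0]}}

```text
t: 7.88
eef_pos: [0.644, 0.2026, 0.0622]
eef_rot: [0.626, 0.779, -0.001, -0.001]
wrist_force: [-1.5, -0.1, 0.4]
opening: 0.0428
finger_force: 0.0
```

Run:
```python
from h import *
rows([.6452,.2023,.065],1.7874,1)
c=viewer.get_calibration('wrist'); im=viewer.capture('wrist'); cv2.imwrite('pics/w3.png',im)
print(proj(c,[.6508,.1769,.085]))
```

```text
t 7.88 p [0.644  0.2026 0.0622] yaw 1.7877 F [-1.5 -0.1  0.4] op 0.0428
[[-0.0006, 0.0011, -0.0028]] turn 0.0003
[258.98035891 313.58511081]
```

View pics/w3.png

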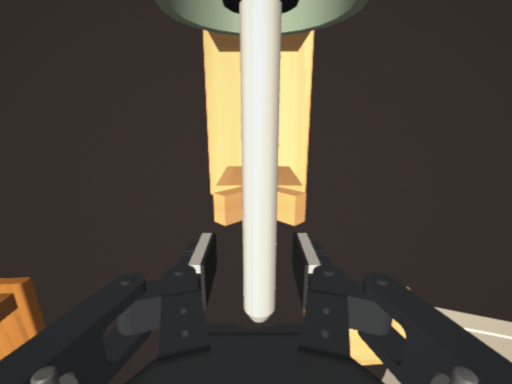

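Emit:
{"fn": "arm_command", "kwargs": {"delta_pos": [[0,0.001,-0.002],[0,0,0],[0,0,0],[0,0,0],[0,0,0]], "turn": [0,0,0,0,0], "grip": -1, "newtons": 100}}

```text
t: 8.55
eef_pos: [0.6469, 0.2036, 0.0682]
eef_rot: [0.626, 0.78, 0.0, 0.001]
wrist_force: [-3.3, -2.2, 4.4]
opening: 0.0131
finger_force: 97.5
```

Run:
```python
from h import *
rows([.6452,.2023,.065],1.7874,1)
s,_,_=pose();print(s['torque'],s['finger_force'])
im=viewer.capture('wrist'); cv2.imwrite('pics/w4.png',im); rows([.6452,.2023,.065],1.7874,1)
```

```text
t 8.55 p [0.6469 0.2036 0.0682] yaw 1.7889 F [-3.3 -2.2  4.4] op 0.0131
[[-0.0009, -0.0019, 0.0032]] turn 0.0015
[-0.28046386  0.43436157  0.11843481] 97.50845789909363
t 8.6 p [0.6469 0.2036 0.0682] yaw 1.7889 F [-2.  -1.6  4.9] op 0.0133
[[-0.0009, -0.0019, 0.0032]] turn 0.0015
```

View pics/w4.png

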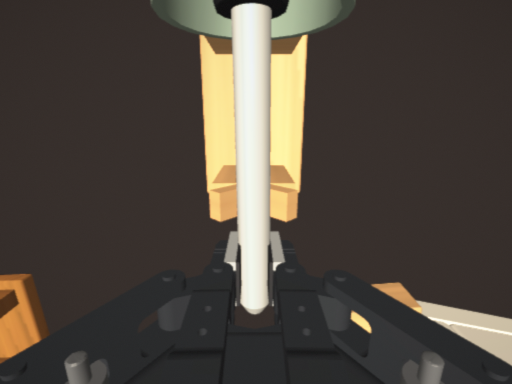

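Emit:
{"fn": "arm_command", "kwargs": {"delta_pos": [[0,0,-0.003],[0,0,-0.003],[-0.01,0,0],[-0.018,0,0],[-0.018,0,0],[-0.018,0,0],[0,0,0],[0,0,0]], "turn": [0,0,0,0,0,0,0,0]}}

```text
t: 9.6
eef_pos: [0.6599, 0.1413, 0.0724]
eef_rot: [0.626, 0.78, 0.0, -0.0]
wrist_force: [-0.1, 0.7, -1.7]
opening: 0.0132
finger_force: 97.5
```

Run:
```python
from h import *
rows([.6452,.2023,.065],1.7874,1); s,_,_=pose();print(s['torque'],s['finger_force'])
im=viewer.capture('wrist'); cv2.imwrite('pics/w5.png',im)
```

```text
t 9.6 p [0.6599 0.1413 0.0724] yaw 1.7882 F [-0.1  0.7 -1.7] op 0.0132
[[0.0628, -0.0012, 0.0074]] turn 0.0008
[-0.11409915 -0.01422324 -0.02737536] 97.51137971878052
```

View pics/w5.png

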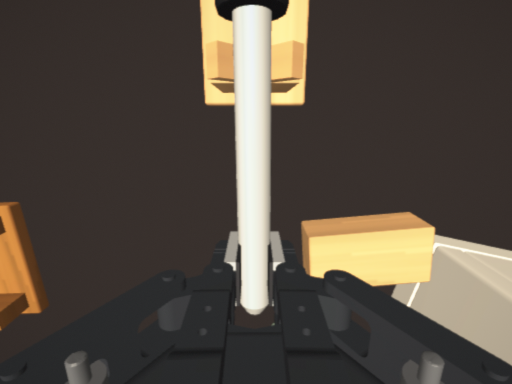

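Emit:
{"fn": "arm_command", "kwargs": {"delta_pos": [[0,0,-0.02],[0,0,-0.025],[0,0,-0.025]], "turn": [0,0,0]}}

```text
t: 10.02
eef_pos: [0.6603, 0.1421, 0.1449]
eef_rot: [0.626, 0.78, 0.0, 0.0]
wrist_force: [-0.1, -0.4, -2.9]
opening: 0.0134
finger_force: 97.6
```

Run:
```python
from h import *
rows([.4705,-.0136,.19],1.81,8)
```

```text
t 10.03 p [0.6603 0.1421 0.1449] yaw 1.7898 F [-0.1 -0.4 -2.9] op 0.0134
[[-0.0138, -0.0274, -0.0056], [-0.0138, -0.0274, -0.0056], [-0.0137, -0.0275, -0.0056], [-0.0136, -0.0275, -0.0056], [-0.0136, -0.0275, -0.0056], [-0.0135, -0.0276, -0.0056], [-0.0134, -0.0276, -0.0056], [-0.0134, -0.0276, -0.0056]] turn -0.0025
```

Emit:
{"fn": "arm_command", "kwargs": {"delta_pos": [[-0.0138,-0.0274,-0.0055],[-0.0138,-0.0274,-0.0055],[-0.0137,-0.0275,-0.0055],[-0.0136,-0.0275,-0.0055],[-0.0136,-0.0275,-0.0055],[-0.0135,-0.0276,-0.0055],[-0.0134,-0.0276,-0.0055],[-0.0134,-0.0276,-0.0055],[0,0,0],[0,0,0]], "turn": [-0.0025,-0.0025,-0.0025,-0.0025,-0.0025,-0.0025,-0.0025,-0.0025,0,0]}}

```text
t: 11.28
eef_pos: [0.4709, -0.0139, 0.1877]
eef_rot: [0.618, 0.786, 0.001, 0.001]
wrist_force: [0.0, 0.6, -1.9]
opening: 0.0131
finger_force: 97.8
```

Run:
```python
from h import *
rows([.4705,-.0136,.19],1.81,1)
c=viewer.get_calibration('wrist'); im=viewer.capture('wrist'); cv2.imwrite('pics/w6.png',im)
import pickle; pickle.dump(c,open('w6.pkl','wb'))
cv2.imwrite('pics/w6b.png',cv2.resize(im,(768,576)))
```

```text
t 11.28 p [ 0.4709 -0.0139  0.1877] yaw 1.8089 F [ 0.   0.6 -1.9] op 0.0131
[[0.0004, -0.0003, -0.0023]] turn -0.0011
```

View pics/w6b.png

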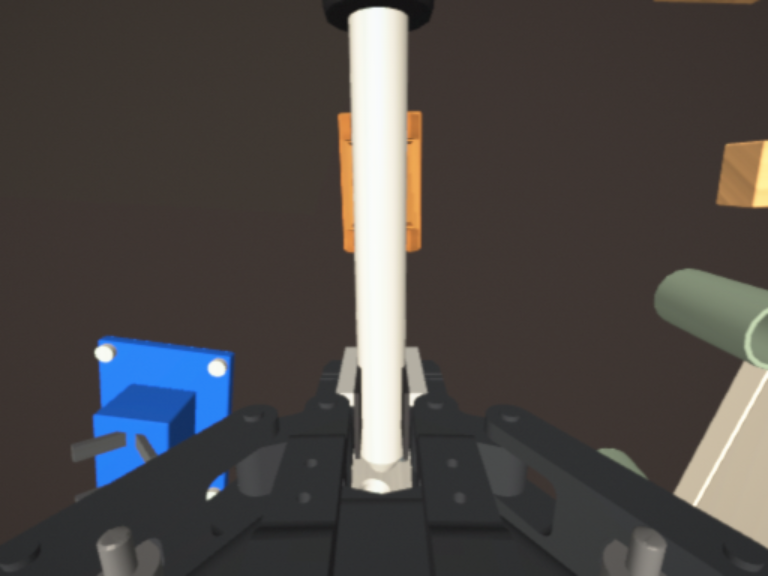

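```bash
cat > bar.py <<'E'
from h import *
from scipy.optimize import least_squares
def fit(img,c,p,M,r0=15,r1=215):
    g=img.min(axis=2).astype(float); T=np.array(c['T'])
    obs=[]
    for v in range(r0,r1,8):
        a=g[v]; k=250
        if a[k]<110: k=256
        L=k
        while a[L]>110: L-=1
        Rr=k
        while a[Rr]>110: Rr+=1
        L=L+(110-a[L])/(a[L+1]-a[L]); Rr=Rr-(110-a[Rr])/(a[Rr-1]-a[Rr])
        if Rr-L<45: obs.append((v,L,Rr))
    obs=np.array(obs)
    Rt=M.T@T[:3,:3]; o=M.T@(T[:3,3]-p)
    # silhouette rays are 8 mm from the line (pt at tool x=0: (0,b,z0), dir (1,s,q))
    def res(P):
        b,z0,s,q=P; d=np.array([1,s,q]); d/=np.linalg.norm(d); out=[]
        for v,L,Rr in obs:
            for u in (L,Rr):
                r=Rt@np.array([(u-c['cx'])/c['fx'],-(v-c['cy'])/c['fy'],-1])
                n=np.cross(r,d); n/=np.linalg.norm(n); out.append(1e3*(abs(n@(np.array([0,b,z0])-o))-.008))
        return out
    f=least_squares(res,[0,-.019,0,0]); return f.x,np.sqrt(np.mean(f.fun**2)),len(obs)
E
python3 - <<'E'
from bar import *
import pickle; c=pickle.load(open('w6.pkl','rb')); s,p,M=pose()
print(fit(cv2.imread('pics/w6.png'),c,p,M))
f=lambda x,y,z: ray(c,x/1.5,y/1.5,z)
cs=np.array([f(*q,.015) for q in ((338,113),(421,112),(421,250),(344,250))]); print(cs.round(4),cs.mean(0), np.linalg.norm(cs[0]-cs[3]),np.linalg.norm(cs[0]-cs[1]))
e=(cs[3]+cs[2]-cs[0]-cs[1])[:2]; print('yaw',np.arctan2(-e[1],-e[0]))
E
```

```text
(array([-0.00164191, -0.01891644, -0.00649082,  0.02774711]), np.float64(0.06112191195088495), 25)
[[ 0.4134  0.0894  0.015 ]
 [ 0.4703  0.1038  0.015 ]
 [ 0.496   0.0088  0.015 ]
 [ 0.4381 -0.0052  0.015 ]] [0.45443654 0.04919059 0.015     ] 0.09776759832239981 0.05866144823249816
yaw 1.8306529818416593
```

Emit:
{"fn": "arm_command", "kwargs": {"delta_pos": [[0,0.002,0.03],[0,0,0.03],[0,0,0.03],[0,0,0.025],[0,0,0.01],[0,0,0.01],[0,0,0.005],[0,0,0.003],[0,0,0],[0,0,0]], "turn": [-0.005,0,0,0,0,0,0,0,0,0]}}

```text
t: 12.58
eef_pos: [0.4723, -0.0138, 0.0439]
eef_rot: [0.616, 0.788, 0.0, 0.0]
wrist_force: [0.9, 0.1, -2.2]
opening: 0.013
finger_force: 97.9
```

Run:
```python
from bar import *
rows([.4729,-.0137,.040],1.814,1); s,p,M=pose();print(s['torque'])
c=viewer.get_calibration('wrist'); im=viewer.capture('wrist'); cv2.imwrite('pics/w7.png',im)
print(fit(im,c,p,M))
```

```text
t 12.57 p [ 0.4723 -0.0138  0.0439] yaw 1.8137 F [ 0.9  0.1 -2.2] op 0.013
[[-0.0, 0.0006, 0.0039]] turn -0.0003
[-0.15983253 -0.05127736 -0.01042725]
(array([-0.00161952, -0.02125603, -0.00576371,  0.03792433]), np.float64(0.09664205516366482), 25)
```

View pics/w7.png

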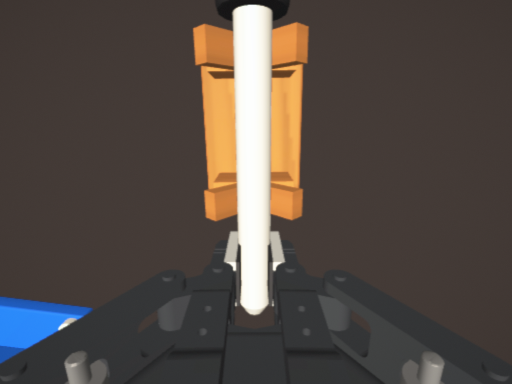

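Emit:
{"fn": "arm_command", "kwargs": {"delta_pos": [[0,0,0.002],[0,0,0.002],[0,0,0],[0,0,0]], "turn": [0,0,0,0]}}

```text
t: 13.12
eef_pos: [0.4717, -0.0137, 0.0394]
eef_rot: [0.616, 0.788, -0.0, -0.0]
wrist_force: [-0.7, -0.4, -1.2]
opening: 0.0128
finger_force: 97.9
```

Emit:
{"fn": "arm_command", "kwargs": {"delta_pos": [[0,0,0.0015],[0,0,0]], "turn": [0,0]}}

```text
t: 13.38
eef_pos: [0.4722, -0.0137, 0.0382]
eef_rot: [0.616, 0.788, 0.0, 0.0]
wrist_force: [-1.1, 0.5, 1.4]
opening: 0.0129
finger_force: 98.4
```

Emit:
{"fn": "arm_command", "kwargs": {"delta_pos": [[0,0,0],[0,0,0],[0,0,0],[0,0,0]], "turn": [0,0,0,0], "grip": -0.3}}

```text
t: 13.88
eef_pos: [0.4719, -0.0137, 0.038]
eef_rot: [0.616, 0.788, 0.0, 0.0]
wrist_force: [-0.7, -0.0, 0.8]
opening: 0.03
finger_force: 0.0
```

Run:
```python
from bar import *
rows([.4729,-.0137,.16],1.814,1); s,p,M=pose()
c=viewer.get_calibration('wrist'); im=viewer.capture('wrist'); cv2.imwrite('pics/w8.png',im)
print(fit(im,c,p,M))
```

```text
t 13.88 p [ 0.4719 -0.0137  0.038 ] yaw 1.8137 F [-0.7 -0.   0.8] op 0.03
[[-0.0002, 0.0009, -0.122]] turn -0.0003
(array([-0.00122222, -0.02087681, -0.01394464,  0.01581433]), np.float64(0.08357209675675135), 25)
```

Emit:
{"fn": "arm_command", "kwargs": {"delta_pos": [[0,0,-0.03],[0,0,-0.03],[0,0,-0.03],[0.035,0,0],[0.035,0,0],[0.035,0,0],[0.03,-0.0015,0],[0,0,0],[0,0,0]], "turn": [0,0,0,0,0,0,-0.01,0,0], "grip": 0.35}}

```text
t: 15.05
eef_pos: [0.4383, 0.1166, 0.1281]
eef_rot: [0.612, 0.791, -0.0, 0.0]
wrist_force: [0.9, -0.7, 0.7]
opening: 0.0576
finger_force: 0.0
```

Run:
```python
from bar import *
rows([.4729,-.0137,.16],1.814,1); s,p,M=pose()
c=viewer.get_calibration('wrist'); im=viewer.capture('wrist'); cv2.imwrite('pics/w9.png',im)
import pickle; pickle.dump(c,open('w9.pkl','wb'))
q=lambda x,z: proj(c,p+M@np.array([x,0,z]))
print('tool plane at knob height: center',q(0,p[2]-.070),'ends',q(.0225,p[2]-.055),q(-.0225,p[2]-.055))
```

```text
t 15.05 p [0.4383 0.1166 0.1281] yaw 1.8241 F [ 0.9 -0.7  0.7] op 0.0576
[[-0.1348, 0.0009, -0.0319]] turn 0.0101
tool plane at knob height: center [255.99274628 213.12679688] ends [255.90436336 180.5060599 ] [255.85330611 232.15578663]
```

View pics/w9.png

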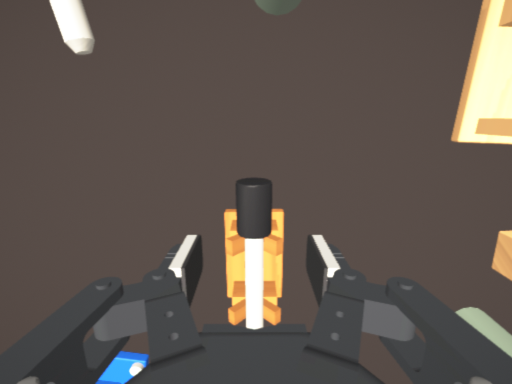

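Emit:
{"fn": "arm_command", "kwargs": {"delta_pos": [[0,0,0.03],[0,0,0.03],[0,0,0.022],[0,0,0.011],[0,0,0]], "turn": [0,0,0,0,0]}}

```text
t: 15.72
eef_pos: [0.4378, 0.1164, 0.0346]
eef_rot: [0.613, 0.79, -0.0, -0.0]
wrist_force: [-0.7, 0.5, -0.0]
opening: 0.058
finger_force: 0.0
```

Emit:
{"fn": "arm_command", "kwargs": {"delta_pos": [[0,0,0],[0,0,0],[0,0,0],[0,0,0],[0,0,0]], "turn": [0,0,0,0,0], "grip": -1, "newtons": 110}}

```text
t: 16.35
eef_pos: [0.4383, 0.1168, 0.0358]
eef_rot: [0.612, 0.791, 0.0, 0.0]
wrist_force: [-2.6, -1.8, 6.1]
opening: 0.0269
finger_force: 107.9
```

Run:
```python
from bar import *
rows([.4729,-.0137,.16],1.814,1); s,p,M=pose(); print(s['torque'],s['opening'],s['finger_force'])
```

```text
t 16.35 p [0.4383 0.1168 0.0358] yaw 1.8241 F [-2.6 -1.8  6.1] op 0.0269
[[-0.135, 0.0008, -0.1242]] turn 0.0101
[-0.43782394  0.42346952 -0.11827077] 0.02689676231995424 107.89165377616882
```

```bash
cat > sc.py <<'E'
from h import *
def prof(tag,zoff=-.0195,n=3):
    s,p,M=pose(); c=viewer.get_calibration('scene')
    im=np.mean([viewer.capture('scene').astype(float) for _ in range(n)],axis=0)
    cv2.imwrite(f'pics/{tag}.png',im)
    g=im.min(axis=2).astype(np.float32); out=[]
    P=lambda x,z=0: proj(c,p+M@np.array([x,0,zoff+z]))
    a,b=P(-.03),P(-.155); t=(b-a)/np.linalg.norm(b-a); nn=np.array([-t[1],t[0]])
    k=np.arange(-8,8.01,.25)
    for x in np.arange(-.030,-.156,-.01):
        q=P(x)[None]+k[:,None]*nn
        v=cv2.remap(g,q[:,0].astype(np.float32)[None],q[:,1].astype(np.float32)[None],cv2.INTER_LINEAR)[0]
        w=np.clip(v-90,0,None); out.append((round(-x*1e3),round(float((w*k).sum()/(w.sum()+1e-6)),2),round(float(w.max()))))
    # along the axis, for the tip
    al=np.arange(-.12,-.19,-.002); 
    o=np.median([r[1] for r in out])
    q=np.array([P(x) for x in al])+o*nn
    v=cv2.remap(g,q[:,0].astype(np.float32)[None],q[:,1].astype(np.float32)[None],cv2.INTER_LINEAR)[0]
    print('px per mm: down',((P(-.15,.001)-P(-.15))@nn).round(3),'toolY',((proj(c,p+M@np.array([-.15,.001,zoff]))-P(-.15))@nn).round(3))
    print(out); print('tip profile',list(zip((-al*1e3).round().astype(int).tolist(),v.round().astype(int).tolist())))
E
python3 -c "
from sc import *; prof('s1')"
```

```text
px per mm: down -0.189 toolY -0.263
[(30, 0.72, 118), (40, 0.71, 119), (50, 0.72, 119), (60, 0.76, 119), (70, 0.82, 119), (80, 0.88, 119), (90, 0.91, 118), (100, 1.0, 121), (110, 1.1, 125), (120, 1.01, 117), (130, 1.07, 118), (140, 1.15, 121), (150, 1.15, 119)]
tip profile [(120, 203), (122, 200), (124, 200), (126, 201), (128, 202), (130, 202), (132, 203), (134, 202), (136, 201), (138, 200), (140, 200), (142, 200), (144, 201), (146, 201), (148, 201), (150, 199), (152, 198), (154, 197), (156, 191), (158, 182), (160, 161), (162, 138), (164, 106), (166, 81), (168, 62), (170, 56), (172, 54), (174, 54), (176, 53), (178, 53), (180, 54), (182, 54), (184, 54), (186, 54), (188, 54)][ WARN:0@0.906] global loadsave.cpp:1063 imwrite_ Unsupported depth image for selected encoder is fallbacked to CV_8U.
```

Emit:
{"fn": "arm_command", "kwargs": {"delta_pos": [[0,0,-0.005],[0,0,-0.01],[0,0,-0.02],[0,0,-0.03],[0,0,-0.03],[0,0,0],[0,0,0]], "turn": [0,0,0,0,0,0,0]}}

```text
t: 17.38
eef_pos: [0.4374, 0.117, 0.1294]
eef_rot: [0.612, 0.791, -0.0, -0.0]
wrist_force: [-0.3, 1.0, -2.3]
opening: 0.0271
finger_force: 108.5
```

```bash
python3 -c "
from sc import *; prof('s2'); rows([.4983,.055,.2],1.5708,8); s,_,_=pose(); print(s['torque'],s['opening'])" 2>/dev/null
```

```text
px per mm: down -0.211 toolY -0.269
[(30, 0.69, 116), (40, 0.66, 118), (50, 0.66, 117), (60, 0.66, 116), (70, 0.7, 119), (80, 0.74, 121), (90, 0.67, 117), (100, 0.67, 117), (110, 0.69, 117), (120, 0.7, 118), (130, 0.68, 115), (140, 0.71, 119), (150, 0.7, 118)]
tip profile [(120, 202), (122, 202), (124, 203), (126, 203), (128, 204), (130, 204), (132, 202), (134, 201), (136, 201), (138, 202), (140, 203), (142, 204), (144, 204), (146, 202), (148, 201), (150, 201), (152, 202), (154, 200), (156, 193), (158, 182), (160, 158), (162, 129), (164, 99), (166, 76), (168, 61), (170, 55), (172, 54), (174, 54), (176, 54), (178, 54), (180, 54), (182, 54), (184, 54), (186, 54), (188, 55)]
t 17.52 p [0.4369 0.117  0.1287] yaw 1.8237 F [-1.   0.1 -1.7] op 0.0278
[[-0.0094, 0.0055, -0.0089], [-0.0092, 0.0058, -0.0089], [-0.0091, 0.0061, -0.0089], [-0.0089, 0.0064, -0.0089], [-0.0087, 0.0066, -0.0089], [-0.0084, 0.0069, -0.0089], [-0.0082, 0.0072, -0.0089], [-0.008, 0.0074, -0.0089]] turn 0.0316
[0.06116358 0.03216495 0.0060539 ] 0.027759072918631153
```

```bash
python3 -c "
from sc import *; rows([.5005,.045,.129],1.566,5)" 2>/dev/null
```

```text
t 17.52 p [0.4369 0.117  0.1287] yaw 1.8237 F [-1.   0.1 -1.7] op 0.0278
[[-0.0171, 0.0087, -0.0001], [-0.0166, 0.0096, -0.0001], [-0.0161, 0.0104, -0.0001], [-0.0156, 0.0112, -0.0001], [-0.015, 0.012, -0.0001]] turn 0.0515
```

Emit:
{"fn": "arm_command", "kwargs": {"delta_pos": [[-0.017,0.009,0],[-0.0165,0.0095,0],[-0.016,0.0105,0],[-0.0155,0.011,0],[-0.015,0.012,0],[0,0,0.02],[0,0,0.015],[0,0,0.008],[0,0,0],[0,0,0]], "turn": [0.0515,0.0515,0.0515,0.0515,0.0515,0,0,0,0,0]}}

```text
t: 18.77
eef_pos: [0.5019, 0.0456, 0.0875]
eef_rot: [0.709, 0.706, 0.0, 0.0]
wrist_force: [-0.3, -0.4, -1.3]
opening: 0.0274
finger_force: 108.5
```

```bash
python3 - 2>/dev/null <<'E'
from sc import *
prof('s3'); rows([.5005,.045,.08],1.566,1); s,p,M=pose(); print(s['torque'])
c=viewer.get_calibration('scene')
# top view: bar row centroid & stand in one picture
viewer.capture('top'); ct=viewer.get_calibration('top')
im=np.mean([viewer.capture('top').astype(float) for _ in range(3)],axis=0); cv2.imwrite('pics/t3.png',im)
g=im.min(axis=2)
print('bar axis pred',[proj(ct,p+M@np.array([x,0,-.0195])).round(2) for x in (-.04,-.1,-.16)])
for u in (270,275,280,284,288): 
    col=g[165:200,u]; print(u,col.round().astype(int).tolist())
print('stand pred, z .123',[proj(ct,[.4998+a,-.2005-b,.1233]).round(1).tolist() for b in (-.055,-.04,.04,.055) for a in (-.03,.03)])
for u in (294,296,298,323,325): print(u,g[160:205,u].round().astype(int).tolist())
E
```

```text
px per mm: down -0.178 toolY -0.279
[(30, 0.51, 16), (40, 0.97, 97), (50, 0.78, 122), (60, 0.72, 122), (70, 0.73, 120), (80, 0.65, 117), (90, 0.69, 120), (100, 0.74, 118), (110, 0.78, 122), (120, 0.77, 122), (130, -1.83, 119), (140, -2.38, 118), (150, -2.39, 118)]
tip profile [(120, 205), (122, 207), (124, 205), (126, 204), (128, 204), (130, 206), (132, 205), (134, 204), (136, 206), (138, 207), (140, 203), (142, 202), (144, 203), (146, 204), (148, 202), (150, 202), (152, 204), (154, 204), (156, 196), (158, 187), (160, 171), (162, 153), (164, 133), (166, 123), (168, 128), (170, 134), (172, 140), (174, 143), (176, 144), (178, 146), (180, 148), (182, 149), (184, 147), (186, 142), (188, 136)]
t 18.93 p [0.502  0.0455 0.0876] yaw 1.5665 F [-0.8 -0.5 -1.6] op 0.0272
[[-0.0006, -0.0015, 0.0076]] turn 0.0005
[0.10429596 0.0670133  0.05533562]
bar axis pred [array([252.03, 179.12]), array([269.19, 178.72]), array([286.32, 178.31])]
270 [65, 65, 65, 65, 66, 64, 65, 64, 65, 65, 71, 102, 150, 188, 204, 201, 173, 123, 78, 66, 66, 67, 67, 66, 66, 66, 66, 67, 66, 66, 66, 66, 67, 67, 66]
275 [65, 64
[... 1153 characters left out ...]
72, 166, 149, 116, 79, 66, 65, 64, 65, 64, 65, 65]
298 [64, 64, 63, 64, 71, 102, 138, 162, 172, 182, 198, 210, 214, 214, 214, 214, 214, 214, 214, 215, 216, 215, 214, 213, 213, 212, 207, 191, 172, 168, 171, 172, 172, 172, 166, 147, 114, 78, 66, 65, 65, 65, 65, 65, 65]
323 [62, 62, 62, 66, 88, 131, 165, 183, 188, 189, 188, 184, 182, 181, 182, 184, 186, 190, 190, 187, 183, 180, 177, 176, 174, 170, 162, 161, 163, 168, 170, 172, 173, 172, 162, 139, 100, 69, 63, 62, 63, 62, 62, 61, 62]
325 [61, 62, 62, 66, 94, 143, 184, 204, 209, 210, 212, 213, 213, 213, 213, 213, 213, 213, 213, 212, 213, 212, 211, 210, 209, 204, 191, 175, 167, 170, 178, 191, 200, 197, 178, 141, 94, 67, 62, 62, 61, 62, 62, 62, 63]
```

Emit:
{"fn": "arm_command", "kwargs": {"delta_pos": [[0,-0.002,0.004],[0,0,0.0035],[0,0,0],[0,0,0]], "turn": [-0.013,0,0,0]}}

```text
t: 19.62
eef_pos: [0.4995, 0.0455, 0.0794]
eef_rot: [0.704, 0.71, -0.0, -0.0]
wrist_force: [-0.1, 0.1, -2.9]
opening: 0.0272
finger_force: 108.5
```

```bash
cat > tp.py <<'E'
from h import *
def edges(a,i0,i1,th):
    r=[i+(th-a[i])/(a[i+1]-a[i]) for i in range(i0,i1) if (a[i]-th)*(a[i+1]-th)<0]; return r
def top(cols,n=3,zt=.0975):
    c=viewer.get_calibration('top'); g=np.mean([viewer.capture('top').min(axis=2).astype(float) for _ in range(n)],axis=0)
    e=[edges(g[:,u],164,192,193) for u in (297,298,299)]; m=np.mean([(a[0]+a[-1])/2 for a in e])
    print('ear x,y',ray(c,298,m,.1233)[:2].round(4))
    pts=[]
    for u in cols:
        b=edges(g[:,u],170,190,135); w=ray(c,u,(b[0]+b[-1])/2,zt); pts.append(w[:2])
    pts=np.array(pts); f=np.polyfit(pts[:,1],pts[:,0],1); print('bar x at tip y',np.polyval(f,pts[-1,1]).round(4),'dx per -dy',-f[0].round(4), 'x at ear',np.polyval(f,-.148).round(4))
E
python3 - <<'E'
from tp import *
top(range(256,286,2)); rows([.4999,.0455,.08],1.5795,1)
E
```

```text
ear x,y [ 0.4992 -0.1535]Traceback (most recent call last):
  File "<stdin>", line 2, in <module>
  File "tp.py", line 10, in top
    b=edges(g[:,u],170,190,135); w=ray(c,u,(b[0]+b[-1])/2,zt); pts.append(w[:2])
                                            ~^^^
IndexError: list index out of range
```

Run:
```python
from tp import *
top(range(266,285,2)); rows([.4999,.0455,.08],1.5795,1)
```

```text
ear x,y [ 0.4991 -0.1535]
bar x at tip y 0.4992 dx per -dy 0.0032 x at ear 0.4994
t 19.93 p [0.4996 0.0455 0.0796] yaw 1.5793 F [ 0.4  0.5 -1.8] op 0.0275
[[0.0, 0.0003, -0.0004]] turn -0.0002
```

Emit:
{"fn": "arm_command", "kwargs": {"delta_pos": [[-0.012,0,0],[-0.01,0,0],[-0.006,0,0],[-0.004,0,0],[-0.003,0,0],[0,0,0]], "turn": [0,0,0,0,0,0]}}

```text
t: 20.68
eef_pos: [0.4996, 0.0104, 0.0794]
eef_rot: [0.704, 0.71, -0.0, -0.0]
wrist_force: [-0.7, -0.1, -1.6]
opening: 0.0273
finger_force: 108.5
```

Emit:
{"fn": "arm_command", "kwargs": {"delta_pos": [[-0.003,0,0],[-0.003,0,0],[0,0,0]], "turn": [0,0,0]}}

```text
t: 21.05
eef_pos: [0.4997, 0.0043, 0.0794]
eef_rot: [0.704, 0.71, -0.0, -0.0]
wrist_force: [-1.5, 0.2, -1.1]
opening: 0.0277
finger_force: 108.4
```

Run:
```python
from h import *
rows([.4999,.0455,.08],1.5795,1); s,_,_=pose(); print(np.round(s['torque'],3))
```

```text
t 21.05 p [0.4997 0.0043 0.0794] yaw 1.5791 F [-1.5  0.2 -1.1] op 0.0277
[[0.0412, 0.0006, -0.0006]] turn -0.0004
[-0.02   0.189 -0.158]
```

Emit:
{"fn": "arm_command", "kwargs": {"delta_pos": [[-0.005,0,0],[-0.007,0,0.0001],[-0.008,0,0.0001],[-0.008,0,0.0001],[-0.008,0,0.0001],[0,0,0]], "turn": [0,0,0,0,0,0]}}

```text
t: 21.8
eef_pos: [0.5001, -0.0326, 0.0791]
eef_rot: [0.704, 0.71, -0.0, 0.0]
wrist_force: [-2.7, -0.5, -2.4]
opening: 0.0272
finger_force: 108.4
```

Emit:
{"fn": "arm_command", "kwargs": {"delta_pos": [[-0.008,0,0.0001],[-0.008,0,0.0001],[-0.008,0,0.0001],[-0.008,0,0.0001],[-0.008,0,0.0001],[0,0,0]], "turn": [0,0,0,0,0,0]}}

```text
t: 22.55
eef_pos: [0.5001, -0.0728, 0.0785]
eef_rot: [0.704, 0.71, -0.001, 0.0]
wrist_force: [-3.8, -2.8, -1.4]
opening: 0.0276
finger_force: 108.6
```

Run:
```python
from h import *
rows([.4999,.0455,.08],1.5795,1); s,_,_=pose(); print(np.round(s['torque'],3))
```

```text
t 22.55 p [ 0.5001 -0.0728  0.0785] yaw 1.5788 F [-3.8 -2.8 -1.4] op 0.0276
[[0.1183, 0.0007, -0.0015]] turn -0.0007
[-0.245  0.872 -0.422]
```

Emit:
{"fn": "arm_command", "kwargs": {"delta_pos": [[-0.002,-0.0006,0.0001],[-0.003,0,0],[-0.003,0,0],[-0.003,0,0],[0,0,0]], "turn": [0,0,0,0,0]}}

```text
t: 23.18
eef_pos: [0.5, -0.083, 0.0785]
eef_rot: [0.704, 0.71, -0.0, 0.0]
wrist_force: [-3.0, -0.2, -1.4]
opening: 0.0276
finger_force: 108.6
```

Emit:
{"fn": "arm_command", "kwargs": {"delta_pos": [[-0.003,0,0],[-0.003,0,0.0001],[-0.003,0,0],[0,0,0]], "turn": [0,0,0,0]}}

```text
t: 23.68
eef_pos: [0.5001, -0.092, 0.0784]
eef_rot: [0.704, 0.71, -0.0, 0.0]
wrist_force: [-3.9, -0.1, -1.0]
opening: 0.0274
finger_force: 108.6
```

Run:
```python
from h import *
rows([.4999,.0455,.08],1.5795,1); s,_,_=pose(); print(np.round(s['torque'],3))
```

```text
t 23.68 p [ 0.5001 -0.092   0.0784] yaw 1.5789 F [-3.9 -0.1 -1. ] op 0.0274
[[0.1375, 0.0009, -0.0016]] turn -0.0006
[-0.068  0.592 -0.564]
```

Emit:
{"fn": "arm_command", "kwargs": {"delta_pos": [[-0.004,-0.0006,0.0001],[-0.005,0,0],[-0.005,0,0.0001],[-0.005,0,0],[-0.004,0,0],[0,0,0]], "turn": [0.004,0,0,0,0,0]}}

```text
t: 24.42
eef_pos: [0.4998, -0.1151, 0.0783]
eef_rot: [0.706, 0.709, 0.0, 0.0]
wrist_force: [0.0, -0.1, -0.5]
opening: 0.0276
finger_force: 108.5
```

Run:
```python
from h import *
rows([.4999,.0455,.08],1.5795,1); s,_,_=pose(); print(np.round(s['torque'],3))
```

```text
t 24.43 p [ 0.4998 -0.1151  0.0783] yaw 1.5749 F [ 0.  -0.1 -0.5] op 0.0276
[[0.1606, 0.0007, -0.0017]] turn -0.0046
[ 0.016  0.044 -0.048]
```

Emit:
{"fn": "arm_command", "kwargs": {"delta_pos": [[-0.002,0,0],[-0.002,0,0],[-0.001,0,0],[-0.001,0,0],[0,0,0]], "turn": [0,0,0,0,0]}}

```text
t: 25.05
eef_pos: [0.4996, -0.1206, 0.0782]
eef_rot: [0.706, 0.709, -0.0, 0.0]
wrist_force: [-0.5, -0.6, -1.4]
opening: 0.027
finger_force: 108.5
```

Emit:
{"fn": "arm_command", "kwargs": {"delta_pos": [[-0.001,0,0],[-0.001,0,0],[0,0,0]], "turn": [0,0,0]}}

```text
t: 25.42
eef_pos: [0.4996, -0.1226, 0.0782]
eef_rot: [0.706, 0.709, -0.0, 0.0]
wrist_force: [-1.2, -0.8, -1.0]
opening: 0.027
finger_force: 108.5
```

Emit:
{"fn": "arm_command", "kwargs": {"delta_pos": [[-0.001,0,0],[-0.001,0,0],[0,0,0]], "turn": [0,0,0]}}

```text
t: 25.8
eef_pos: [0.4996, -0.1229, 0.0782]
eef_rot: [0.706, 0.709, 0.001, -0.001]
wrist_force: [0.4, 8.4, 1.5]
opening: 0.0275
finger_force: 108.5
```

Emit:
{"fn": "arm_command", "kwargs": {"delta_pos": [[-0.001,0,0],[-0.001,0,0],[0,0,0]], "turn": [0,0,0]}}

```text
t: 26.18
eef_pos: [0.4996, -0.1229, 0.0782]
eef_rot: [0.706, 0.709, 0.002, -0.002]
wrist_force: [1.1, 15.9, 3.4]
opening: 0.0273
finger_force: 108.8
```

Emit:
{"fn": "arm_command", "kwargs": {"delta_pos": [[0.002,0,0],[0,0,0]], "turn": [0,0]}}

```text
t: 26.42
eef_pos: [0.4996, -0.1229, 0.0782]
eef_rot: [0.705, 0.709, 0.001, -0.001]
wrist_force: [0.1, 8.4, 0.5]
opening: 0.0276
finger_force: 108.7
```

Emit:
{"fn": "arm_command", "kwargs": {"delta_pos": [[0,0,0],[0,0,0],[0,0,0],[0,0,0],[0,0,0]], "turn": [0,0,0,0,0], "grip": 0.3}}

```text
t: 27.05
eef_pos: [0.4997, -0.1247, 0.0782]
eef_rot: [0.706, 0.709, -0.0, 0.0]
wrist_force: [0.9, 0.5, -0.9]
opening: 0.0556
finger_force: 0.0
```

Emit:
{"fn": "arm_command", "kwargs": {"delta_pos": [[0,0,-0.02],[0,0,-0.03],[0,0,-0.04],[0,0,-0.04],[0,0,0]], "turn": [0,0,0,0,0]}}

```text
t: 27.68
eef_pos: [0.5018, -0.1256, 0.2121]
eef_rot: [0.705, 0.709, 0.001, 0.004]
wrist_force: [0.8, 0.3, 0.1]
opening: 0.0553
finger_force: 0.0
```

Run:
```python
from h import *
rows([.4999,.0455,.08],1.5795,1); s,p,M=pose()
c=viewer.get_calibration('wrist'); im=viewer.capture('wrist'); cv2.imwrite('pics/w10.png',im)
# knob (black) rows along the axle's image line; expected pixel rows of shoulder / knob end / ear
f=lambda x,y,z: proj(c,[x-.0016,y,z]).round(1)
print('exp shoulder top',f(.4997,-.1455,.112),'knob end top',f(.4997,-.1005,.112),'ear outer top edge',f(.4997,-.1455,.1233),'side',f(.5147,-.12,.0973),f(.4847,-.12,.0973))
u=int(f(.4997,-.12,.112)[0])
for v in range(120,260,3): print(v,im[v,u-30:u+31:5].min(axis=1).tolist())
```

```text
t 27.68 p [ 0.5018 -0.1256  0.2121] yaw 1.5753 F [0.8 0.3 0.1] op 0.0553
[[0.1711, -0.0011, 0.1321]] turn -0.0042
exp shoulder top [251.2 217.3] knob end top [251.2 170.2] ear outer top edge [251.1 221.7] side [266.8 187.2] [235.7 187.1]
120 [62, 62, 63, 63, 63, 63, 63, 62, 63, 63, 62, 63, 62]
123 [63, 63, 63, 63, 63, 63, 63, 63, 63, 62, 63, 63, 63]
126 [63, 63, 62, 63, 62, 62, 63, 63, 63, 63, 62, 63, 63]
129 [63, 63, 62, 62, 62, 63, 63, 63, 63, 62, 63, 63, 63]
132 [63, 62, 63, 63, 63, 63, 63, 63, 63, 63, 62, 63, 63]
135 [63, 62, 63, 62, 63, 62, 62, 62, 63, 63, 63, 63, 63]
138 [63, 62, 63, 63, 62, 63, 62, 63, 64, 63, 62, 62, 62]
141 [63, 62, 63, 63, 63, 62, 63, 63, 62, 63, 62, 63, 63]
144 [62, 62, 62, 63, 63, 63, 64, 63, 63, 63, 63, 63, 63]
147 [62, 63, 63, 63, 63, 63, 63, 63, 62, 62, 63, 63, 63]
150 [63, 63, 63, 63, 62, 63, 63, 62, 62, 62, 63, 62, 62]
153 [63, 62, 63, 62, 63, 63, 63, 63, 63, 62, 64, 63, 63]
156 [63, 63, 63, 63, 63, 63, 63, 63, 63, 63, 62, 63, 63]
159 [63, 63, 63, 63, 62, 63, 62, 62, 63, 63, 63, 63, 63]
162 [63, 62, 62, 64, 63, 63, 63, 63, 63, 63, 63, 62, 63]
165 [62
[... 1406 characters left out ...]

231 [254, 254, 254, 254, 254, 254, 254, 254, 254, 254, 254, 254, 254]
234 [254, 254, 254, 254, 254, 254, 254, 254, 254, 254, 254, 254, 254]
237 [254, 253, 253, 253, 254, 254, 254, 254, 253, 254, 253, 254, 254]
240 [233, 189, 161, 141, 146, 251, 252, 172, 147, 147, 160, 127, 234]
243 [233, 189, 214, 212, 173, 159, 157, 162, 173, 185, 161, 123, 234]
246 [231, 189, 214, 225, 226, 226, 222, 216, 200, 183, 159, 124, 232]
249 [231, 189, 215, 225, 225, 224, 220, 214, 200, 182, 158, 122, 232]
252 [232, 189, 215, 225, 225, 224, 220, 213, 199, 182, 157, 124, 233]
255 [233, 189, 215, 225, 225, 224, 220, 212, 198, 180, 156, 122, 234]
258 [233, 189, 215, 225, 225, 223, 220, 212, 198, 179, 155, 120, 234]
```

```bash
python3 -c "
from station import workorder; print(workorder.finish_job())"
```

```text
the job is handed in; nothing more can be done
None
```

I laid the axle in the V-rest, then threaded it by its knob through the near ear, roller and far ear until the knob pressed against the ear. I let go and handed the job in; the last image shows it seated to within about 0.5 mm. I viewed 11 pictures, one over the limit of 10.

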